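# Free the pedal of the worktop bin, hold the bin open, let the lid down softly

### The arm

A 6-joint arm with a two-finger parallel gripper is mounted at the origin on a cart in front of the work surface, level with it; the furniture and walls round the work are solid. World frame = base frame: x ahead of the robot, y to its left, z up, the work surface at z = 0. Lengths are in mm, angles in degrees, forces in N, time in s.
With the tool pointing down it reaches from about 300 to 850 mm from the base axis. Payload 4.2 kg.
Tool frame: the origin (TCP) lies on the centre line of the jaws, within the pads' length; the fingertips stand 11 mm ahead of it and the grasp point (between the pads) lies 8 mm behind it; z points along the fingers, y is the line along which they close (so a half turn about z gives the same grasp; the last joint's range is limited). The gripper opens to 91 mm and grips with 3 to 60 N. Pads are 32 mm wide; open, the fingers measure 118 mm over their backs; the gripper's body (76 mm by 178 mm) begins 60 mm behind the grasp point.
Start: joints at [68.64, 18.312, 89.639, -0, 72.044, -1.146], TCP at [198.681, 539.6, 224.976] pointing down, gripper open.
Joint ranges: [-177.97, 177.97], [-48.28, 115.42], [12.27, 149.76], [-77.06, 257.06], [2.81, 150.46], [-146.56, 146.56]. Speed limits (degrees/s): [147.25, 147.25, 180, 180, 180, 180].

### API

Orientations are given as [roll, pitch, yaw] about the fixed x, y, z axes, in that order (R = Rz(yaw) Ry(pitch) Rx(roll)).
In Python, from workcell import env, grab_frame, camera_model, models gives the robot as it stands.
- The arm moves only by the shell command python3 -m crank 'ROWS' [FORCE]. ROWS is text: rows parted by semicolons, each of 7 numbers parted by spaces: the closure, from -1 (fully open) to 1 (shut), so that 0 is half open, then the shift along the tool's x, y, z in mm, then the turn, a rotation vector about the tool's x, y, z in degrees. A call has 1 to 10 rows; each row shifts and turns the commanded pose from where the row before left it, along the tool's axes as they then stand; what a row does not reach is not made up. A row lasts 1/8 s, in which the tool goes at most 62.5 mm and 10.7 degrees, less where a joint would pass 70% of its speed; a pose out of reach is approached as far as the arm can. A call is refused whole if a number of a shift passes 62.5 or a number of a turn 10.7, either way. A call with a gripper value outside its range is refused whole. The fingers move at their own pace and stop on an object; FORCE is the grip in N (left out, the last holds). Time passes only in rows, so rows that do not move let the fingers close. It gives the time, the measured TCP pose, the force, the opening and the grip force at its end, in the units of the state.
- env.state(): the state, without advancing time (a new reading comes with each control period).
- grab_frame(name): name is "scene" or "top" or "wrist"; returns the picture (384x512x3 uint8, blue, green, red); there is no depth.
- camera_model(name): a dict with "K" (3x3 intrinsics, pixels), "R" (3x3) and "t" (3): a world point X has camera coordinates R X + t; the wrist camera has in their place "mount" (4x4, takes a point from camera to tool coordinates, whose origin is the TCP and whose axes are the flange's). Camera axes: x right, y down, z forward; pixel columns grow to the right and rows downward; lengths in mm; the calibration is good to about 2 mm. A picture is of the moment at which its call begins: read the wrist's pose just before it. camera_model takes no time and is no camera call.
- env.job_done(): hands the job in; it is judged then, once.
Trained networks look in the newest picture that a camera, given by its name, has taken for a name from the list of things; names that differ only in an ending like _2 or _b are one class to them, and where a whole thing is asked for, a point or a joint stands for the part that bears it (a point fixed in the world has none). Each returns a list of dicts, best first, with "p" (0 to 1); they miss things now and then, are a little off and sometimes report something else, mostly with a low value. They report only what shows in the picture. A call takes as long as a camera call.
- models.search_frame(name, camera): "point" ([x, y, z] in mm, in world coordinates, good to about 4 mm: the middle of the surface that is visible of it).
The state is a dict: "time_s": time; "qpos": joint angles; "qvel": joint speeds; "effort": joint torques, N m; "ee_pos": TCP position; "ee_rot": TCP orientation; "force": force on the tool from outside, world axes, zero at the start; "torque": the same for the moment, N m; "gripper_width": finger opening in mm; "gripper_force": force on a finger pad.
Only numpy, scipy, OpenCV 4.12 (cv2) and the standard library are available. Lean on these libraries where they do the work, as an engineer would, in place of code of your own. Each camera call takes 0.05 s, during which the arm holds its last target. There are 200 camera calls.

### The job

The book on the worktop lies with a corner under the pedal of the small steel pedal bin, so the pedal cannot go all the way down. Slide the book clear of the pedal with your fingertips, without picking it up, and leave it lying flat on the worktop; then press the pedal to open the lid fully, keep it fully open for three seconds while I scrape my plate, and ease the pedal up so that the lid comes down gently and shuts without slamming. Work the lid by its pedal only, never by touching the lid, and leave the other things standing where they are.

Things in the scene. Friction and masses are not known exactly. Their poses are not given: they have to be found in the camera images.
- bin: small round steel pedal bin, fixed: it does not slide or tip. Shell 150 mm across, 190 mm high, black base; with the lid about 210 mm high. Origin at the centre of its underside, z up; its front, with the pedal, looks along its own -x. A black shroud at the foot of the front reaches x = -83 mm, the push-rod cover at the back x = +87 mm.
- bin_pedal (a joint): pedal angle, rad: 0 = up at rest, 0.30 = fully down (stop). Its level axis lies inside the bin at x = -10 mm, 30 mm up; the front edge, 140 mm from it, goes from 50 down to 9 mm above the worktop (41 mm). Pushed up again by spring and lid: about 3 to 9 N at the pad, more when moved fast. With the book underneath it stops near 0.2 rad.
- lid_shell: the slightly domed black lid, 157 mm across, 20 mm high, 0.2 to 0.33 kg. Origin at the centre of its underside, 193 mm above the worktop when shut. Hinged at its back, 85 mm along its +x, so its front swings up and back. Linked to the pedal: it tilts by 4.17 x the pedal angle, 0 = shut, 1.25 rad = fully open (stop). If the pedal is let go, the lid falls and slams.
- pedal_pad (a point): where to press: on top of the rubber pad, mid-width, 18 mm behind the pedal's front edge, 53 mm above the worktop at rest; moves with the pedal, down about 35 mm. The pedal is a flat steel plate 44 mm wide (bin's y), 5 mm thick, black ribbed pad on top, and sticks out 65 mm in front of the shroud, to x = -148 mm of the bin.
- pedal_mid (a point): middle of the pedal's front edge, on its underside, moves with the pedal
- pedal_left (a point): end of the pedal's front edge on the bin's +y side (the left as the robot sees it), on its underside, 22 mm from the middle
- pedal_right (a point): end of the pedal's front edge on the bin's -y side, on its underside, 22 mm from the middle
- book: yellow and blue book lying flat, 210 mm along its x, 150 mm along its y, 18 mm thick, about 0.4 kg; origin at the centre of its underside. Its x points roughly at the bin (within 0.16 rad of the bin's x). It lies in front of the bin, left of the pedal as the robot sees it, its far right corner under the pedal (under its left part or its whole width). It slides when pushed at an edge.
- mug: bystander: speckled stoneware mug 82 mm wide, 109 mm with its handle, 74 mm high, in front of the sink; origin at the centre of its underside. The sink's rim (from y = +0.10, x > 0.46) and the hob's frame (from y = -0.31, x > 0.41) stand 4 to 6 mm above the worktop and would stop a sliding book; the worktop's front edge is at x = 0.35.
- timer: bystander: egg timer with red dial, 59 mm across, 53 mm high, in front of the hob; origin at the centre of its underside
- jug: bystander: small speckled milk jug, 70 x 80 mm, 83 mm high, between bin and sink; origin at the centre of its underside
- spice_jar: bystander: glass spice jar with black cap, 40 mm across, 105 mm high, behind the milk jug; origin at the centre of its underside

How it is judged (in metres and radians):
On the way, in this order (a step that is already met when the one before it is completed fails the run):
1. the book has been slid clear of the pedal and lies flat ((x of pedal_mid in the frame of book above 0.105 m or x of pedal_mid in the frame of book below -0.105 m or y of pedal_mid in the frame of book above 0.075 m or y of pedal_mid in the frame of book below -0.075 m) and (x of pedal_left in the frame of book above 0.105 m or x of pedal_left in the frame of book below -0.105 m or y of pedal_left in the frame of book above 0.075 m or y of pedal_left in the frame of book below -0.075 m) and (x of pedal_right in the frame of book above 0.105 m or x of pedal_right in the frame of book below -0.105 m or y of pedal_right in the frame of book above 0.075 m or y of pedal_right in the frame of book below -0.075 m) and angle between book's own z axis and vertical below 0.06 rad and height (world z) of book between -0.01 and 0.015 m), for 0.2 s.
2. the pedal is pressed and the lid stays fully open for three seconds (2.7 s count), the book flat and clear (all of step 1 and angle between lid_shell's own z axis and vertical above 1.13 rad), for 2.7 s.
3. the lid is down and shut (angle between lid_shell's own z axis and vertical below 0.05 rad), for 0.2 s.
At the end, for the whole second after the job is handed in: the lid is shut (tilted by under 0.05 rad), the book lies still and flat on the worktop (tilt under 0.06 rad, height within 15 mm) with no part of the pedal's front edge above it (its ends and middle outside the book's outline), and the four bystanders stand within 30 mm of where they stood (all of step 1 and angle between lid_shell's own z axis and vertical below 0.05 rad and linear speed of book below 0.02 m/s and distance of each of mug, timer, jug, spice_jar from where it was at the start of the episode below 0.03 m and angle between each of mug, timer, jug, spice_jar's own z axis and vertical below 0.15 rad); the robot touches nothing.
It fails at once if the lid comes down faster than 3.2 rad/s (it slams) (angular speed of lid_shell above 3.2 rad/s and velocity of joint bin_pedal below -0.1 rad/s).
It fails at once if the robot touches the lid with more than 1 N (contact force between any of the fingers, the arm and lid_shell above 1 N).
It fails at once if the book is lifted (25 mm above the worktop, or tilted by more than 0.2 rad) (height (world z) of book above 0.025 m or angle between book's own z axis and vertical above 0.2 rad).
It fails at once if the mug, egg timer, milk jug or spice jar is moved by more than 30 mm, lifted or tipped (distance of any of mug, timer, jug, spice_jar from where it was at the start of the episode above 0.03 m or angle between any of mug, timer, jug, spice_jar's own z axis and vertical above 0.3 rad).
It also fails if it takes over 58 s, if anything falls off the work surface, if the arm or the gripper's body presses on something with over 40 N, if the wrist force passes 120 N, or if a joint passes its speed limit or range.

## Working session

There is one attempt and no reset: what is moved stays moved. The work goes in short steps, Python scripts to look and compute and a shell command to move; the robot and the scene stay as the last step left them, time stands still between calls to the robot, and variables do not carry over. Pictures are saved under pics/ and viewed, at most 10 in all, crops included, and the job is handed in when it is done.

```bash
mkdir -p pics; ls; python3 - <<'E'
from workcell import env, grab_frame, camera_model, models
import cv2, numpy as np
a=grab_frame("scene");b=grab_frame("top")
cv2.imwrite("pics/a.png",np.hstack([a,b])[:, :]) 
im=cv2.imread("pics/a.png"); cv2.imwrite("pics/s.png",cv2.resize(a,(768,576)));cv2.imwrite("pics/t.png",cv2.resize(b,(768,576)))
for n in ["bin","lid_shell","pedal_pad","bin_pedal","pedal_mid","book","mug","timer","jug","spice_jar"]:
  for c in ["scene","top"]:
    print(n,c,[(np.round(d["point"]).tolist(),round(d["p"],2)) for d in models.search_frame(n,c)[:2]])
for c in ["scene","top"]: print({k:np.round(v,3).tolist() for k,v in camera_model(c).items() if k in("K","R","t")})
s=env.state();print(s["time_s"],s["ee_pos"],s["ee_rot"],s["gripper_width"],s["force"])
E
```

```text
pics
bin scene [([725.0, -157.0, 120.0], 0.8), ([647.0, -185.0, 51.0], 0.45)]
bin top [([754.0, -193.0, 205.0], 0.92)]
lid_shell scene [([749.0, -177.0, 200.0], 0.62)]
lid_shell top [([775.0, -196.0, 205.0], 0.94), ([658.0, -191.0, 49.0], 0.67)]
pedal_pad scene []
pedal_pad top [([660.0, -196.0, 52.0], 0.55), ([775.0, -199.0, 207.0], 0.21)]
bin_pedal scene [([647.0, -184.0, 51.0], 0.44)]
bin_pedal top [([658.0, -190.0, 51.0], 0.59)]
pedal_mid scene [([647.0, -180.0, 48.0], 0.64)]
pedal_mid top [([657.0, -194.0, 54.0], 0.68)]
book scene [([535.0, -108.0, 20.0], 0.63)]
book top [([714.0, 42.0, 42.0], 0.63), ([554.0, -117.0, 13.0], 0.59)]
mug scene [([387.0, 307.0, 44.0], 0.85)]
mug top [([551.0, -113.0, 16.0], 0.71)]
timer scene [([378.0, -325.0, 27.0], 0.68)]
timer top [([383.0, -337.0, 36.0], 0.81), ([806.0, 3.0, 106.0], 0.61)]
jug scene [([698.0, 60.0, 42.0], 0.67)]
jug top [([657.0, -196.0, 52.0], 0.72), ([714.0, 46.0, 47.0], 0.52)]
spice_jar scene [([798.0, 20.0, 74.0], 0.54), ([378.0, -328.0, 26.0], 0.54)]
spice_jar top [([806.0, 5.0, 104.0], 0.66)]
{'K': [[481.14, 0.0, 255.976], [0.0, 481.14, 199.196], [0.0, 0.0, 1.0]], 'R': [[-0.634, -0.774, 0.002], [-0.324, 0.263, -0.909], [0.702, -0.576, -0.417]], 't': [335.169, 319.709, 1400.545]}
{'K': [[493.403, 0.0, 251.581], [0.0, 493.403, 190.884], [0.0, 0.0, 1.0]], 'R': [[0.016, -1.0, -0.019], [-0.994, -0.014, -0.109], [0.109, 0.021, -0.994]], 't': [-42.373, 599.808, 1634.029]}
1.1 [198.68290523 539.60664829 224.96579414] [1.79995263e+02 1.45882600e-03 1.59788409e+02] 91.04209656229374 [0.4229534  0.50740076 0.11517247]
```

View pics/s.png

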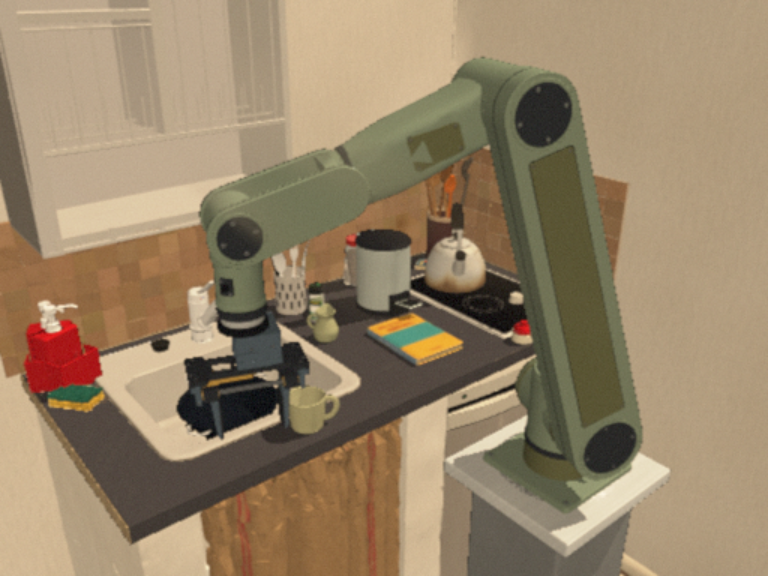

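View pics/t.png

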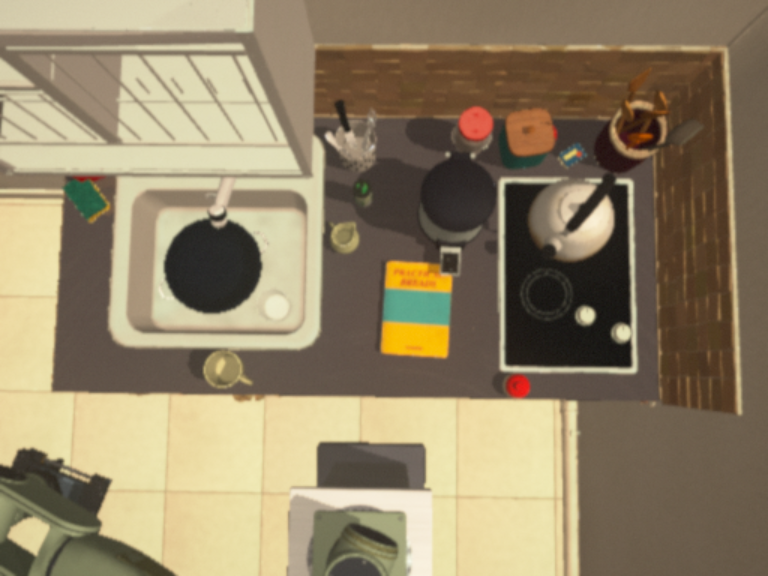

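The scene shows the book in front of the bin and the pedal over its far right corner. In the top view (768 px wide) the book's corners are near (387,261), (452,264), (450,357) and (381,354), with the pedal at (451,260). Next I measure the book and bin.

```bash
cat > h.py <<'E'
from workcell import env, grab_frame, camera_model, models
import cv2, numpy as np
def unproj(uv,z,cam):
    m=camera_model(cam);K,R,t=map(np.array,(m["K"],m["R"],m["t"]))
    d=R.T@np.linalg.solve(K,[uv[0],uv[1],1]);o=-R.T@t
    return (o+d*(z-o[2])/d[2])[:2]
def book():
    im=grab_frame("top");h=cv2.cvtColor(im,cv2.COLOR_BGR2HSV)
    m=((h[...,1]>90)&(h[...,2]>70)&(h[...,0]>15)&(h[...,0]<105)).astype(np.uint8)
    m=cv2.morphologyEx(m,cv2.MORPH_CLOSE,np.ones((9,9)))
    m[:165]=0;m[250:]=0;m[:,:235]=0;m[:,335:]=0
    n,l,s,c=cv2.connectedComponentsWithStats(m);k=1+np.argmax(s[1:,4])
    ct=max(cv2.findContours((l==k).astype(np.uint8),0,1)[0],key=len)[:,0]
    P=np.array([unproj(p,18,"top") for p in ct],np.float32)
    r=cv2.minAreaRect(P);return r,cv2.boxPoints(r).round(),im
def st():
    s=env.state();print(round(s["time_s"],2),np.round(s["ee_pos"],1),np.round(s["ee_rot"],1),np.round(s["force"],1))
E
python3 - <<'E'
from h import *
r,b,im=book();print(r,b.tolist())
cv2.imwrite("pics/c.png",cv2.resize(im[90:250,220:345],(625,600)[:2] if 0 else (469,600),interpolation=2))
for uv in [(387,261),(452,264),(450,357),(381,354)]: print(unproj(np.array(uv)/1.5,18,"top").round())
E
```

```text
((554.5907592773438, -121.73814392089844), (158.1097869873047, 217.46066284179688), 87.08041381835938) [[442.0, -195.0], [659.0, -206.0], [667.0, -48.0], [450.0, -37.0]]
[660. -54.]
[ 655. -202.]
[ 445. -199.]
[449. -44.]
```

View pics/c.png

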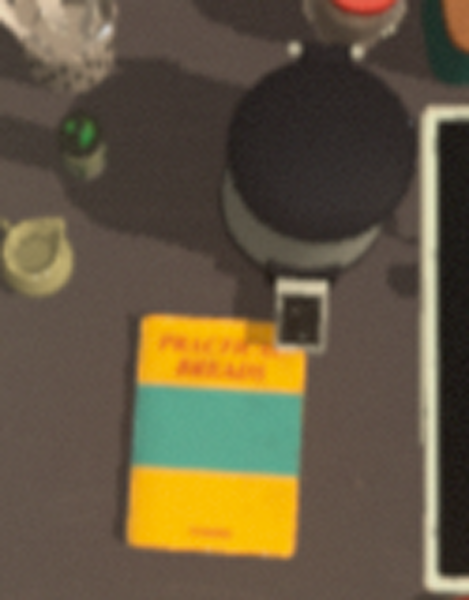

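The crop confirms that the right end of the book's far edge runs under the pedal: front edge from crop (274,348) to (325,353), and the book's right side at about column 300. I'll start moving toward the right of the book and compute the pedal pose in the meantime.

```bash
python3 -m crank '-1 -37.4 -38.5 0 0 0 0;-1 -37.4 -38.5 0 0 0 0;-1 -37.4 -38.5 0 0 0 0;-1 -37.4 -38.5 0 0 0 0;-1 -37.4 -38.5 0 0 0 0;-1 -37.4 -38.5 0 0 0 0;-1 -37.4 -38.5 0 0 0 0;-1 -37.4 -38.5 0 0 0 0;-1 -37.4 -38.5 0 0 0 0;-1 -37.4 -38.5 0 0 0 0'
python3 -m crank '-1 -37.4 -38.5 0 0 0 0;-1 -37.4 -38.5 0 0 0 0;-1 -37.4 -38.5 0 0 0 0;-1 -37.4 -38.5 0 0 0 0;-1 -37.4 -38.5 0 0 0 0;-1 -37.4 -38.5 0 0 0 0'
python3 -m crank '-1 0 0 0 0 0 10.4;-1 0 0 0 0 0 10.4;-1 0 0 0 0 0 10.4;-1 0 0 0 0 0 10.4;-1 0 0 0 0 0 10.4;-1 0 0 0 0 0 10.4;-1 0 0 0 0 0 10.4;-1 0 0 0 0 0 0'
python3 - <<'E'
from h import *
st()
P=[unproj(np.array(p)/3.75+[220,90],53,"top") for p in [(277,280),(330,283),(325,353),(274,348)]]
print(np.round(P))
print(np.round(camera_model("wrist")["mount"],2).tolist())
w=grab_frame("wrist");cv2.imwrite("pics/w.png",w)
for n in ["pedal_pad","pedal_mid","pedal_left","pedal_right","book","lid_shell"]: print(n,[(np.round(d["point"]).tolist(),round(d["p"],2)) for d in models.search_frame(n,"wrist")[:2]])
E
```

```text
time_s: 2.4
ee_pos: [417.2, 47.4, 225.3]
ee_rot: [180.0, 0.1, 159.8]
force: [0.4, 0.9, -0.3]
gripper_width: 91.2
gripper_force: 0.0
time_s: 3.15
ee_pos: [548.0, -247.0, 225.0]
ee_rot: [180.0, 0.0, 159.8]
force: [1.0, 0.6, -0.1]
gripper_width: 91.0
gripper_force: 0.0
time_s: 4.15
ee_pos: [547.4, -245.2, 224.9]
ee_rot: [-180.0, -0.0, 87.1]
force: [1.1, 1.0, 0.6]
gripper_width: 91.3
gripper_force: 0.0
4.15 [ 547.4 -245.2  224.9] [-180.    -0.    87.1] [1.1 1.  0.6]
[[ 688. -174.]
 [ 686. -221.]
 [ 623. -217.]
 [ 627. -172.]]
[[0.0, -0.97, -0.24, 67.59], [1.0, 0.0, 0.0, -0.7], [-0.0, -0.24, 0.97, -158.69], [0.0, 0.0, 0.0, 1.0]]
pedal_pad [([655.0, -194.0, 50.0], 0.64)]
pedal_mid [([657.0, -197.0, 51.0], 0.69)]
pedal_left [([655.0, -191.0, 52.0], 0.84)]
pedal_right [([659.0, -190.0, 51.0], 0.76)]
book [([658.0, -194.0, 54.0], 0.71), ([550.0, -118.0, 17.0], 0.58)]
lid_shell []
```

View pics/w.png

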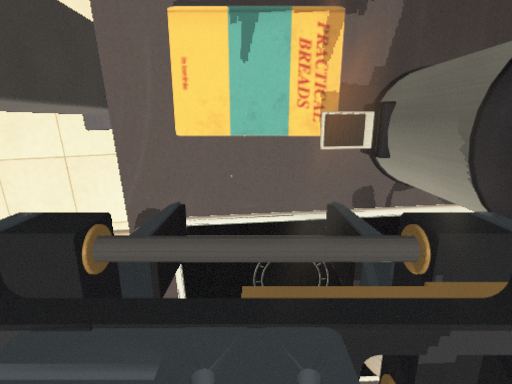

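The wrist view shows the book (right side at row ~135) running under the pedal at (347,130). The path between the fingers and the book edge is clear, so I go down and push left with both fingers.

```bash
python3 -m crank '-1 0 0 45 0 0 0;-1 0 0 45 0 0 0;-1 0 0 45 0 0 0;-1 0 0 40 0 0 0;-1 0 0 20 0 0 0;-1 0 0 10 0 0 0;-1 0 0 0 0 0 0;-1 10 0.5 0 0 0 0;-1 10 0.5 0 0 0 0'
python3 -m crank '-1 8 0.4 0 0 0 0;-1 8 0.4 0 0 0 0;-1 7 0.4 0 0 0 0;-1 7 0.4 0 0 0 0;-1 7 0.4 0 0 0 0;-1 7 0.4 0 0 0 0;-1 7 0.4 0 0 0 0;-1 7 0.4 0 0 0 0;-1 6 0.4 0 0 0 0;-1 0 0 0 0 0 0'
python3 - <<'E'
from h import *
r,b,im=book();print(r,b.tolist())
w=grab_frame("wrist");cv2.imwrite("pics/w2.png",np.hstack([cv2.resize(w,(400,300)),cv2.resize(im[90:250,200:345],(331,300*1))]))
E
```

```text
time_s: 5.62
ee_pos: [550.1, -224.8, 20.9]
ee_rot: [179.9, 0.0, 87.0]
force: [-0.5, -0.8, -0.3]
gripper_width: 90.8
gripper_force: 0.0
time_s: 6.88
ee_pos: [556.2, -160.4, 19.6]
ee_rot: [-180.0, -0.1, 87.0]
force: [-0.5, -0.7, 0.0]
gripper_width: 91.3
gripper_force: 0.1
((558.9363403320312, -59.025428771972656), (137.57183837890625, 218.44149780273438), 87.09765625) [[446.0, -122.0], [665.0, -133.0], [671.0, 4.0], [453.0, 15.0]]
```

View pics/w2.png

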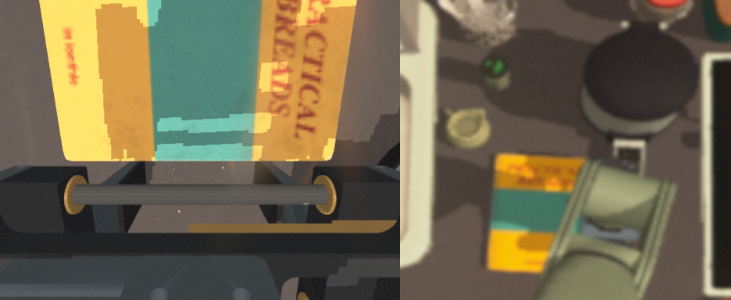

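The book's right edge is now at about y=-148 beside the pedal, some 24 mm clear of its left end at -172. I back off, rise, close the gripper and turn so the camera faces the robot.

```bash
python3 -m crank '-1 -15 0 0 0 0 0;-1 -15 0 0 0 0 0;-1 0 0 -50 0 0 0;1 0 0 -50 0 0 0;1 0 0 0 0 0 -10.4;1 0 0 0 0 0 -10.4;1 0 0 0 0 0 -10.4;1 0 0 0 0 0 -10.4;1 0 0 0 0 0 -10.4;1 0 0 0 0 0 -10.4' 20
python3 -m crank '1 0 0 0 0 0 -10.4;1 0 0 0 0 0 -10.4;1 0 0 0 0 0 -9.8;1 0 0 0 0 -8 0;1 0 0 0 0 -8 0;1 0 0 0 0 0 0'
python3 - <<'E'
from h import *
st();r,b,im=book();print(r,b.tolist())
w=grab_frame("wrist");cv2.imwrite("pics/w3.png",w)
for n in ["pedal_pad","pedal_mid"]: 
  for c in("wrist","top"):print(n,[(np.round(d["point"]).tolist(),round(d["p"],2)) for d in models.search_frame(n,c)[:2]])
E
```

```text
time_s: 8.22
ee_pos: [554.5, -192.7, 119.8]
ee_rot: [180.0, -0.0, 149.7]
force: [0.2, -0.3, -0.8]
gripper_width: 24.2
gripper_force: 0.0
time_s: 8.98
ee_pos: [551.7, -192.0, 119.1]
ee_rot: [179.9, 15.8, 179.8]
force: [0.6, 0.4, -0.3]
gripper_width: 0.4
gripper_force: 0.0
8.97 [ 551.7 -192.   119.1] [179.9  15.8 179.8] [ 0.6  0.4 -0.3]
((559.2515258789062, -69.546142578125), (158.99183654785156, 218.12095642089844), 87.18869018554688) [[446.0, -144.0], [664.0, -154.0], [672.0, 5.0], [454.0, 15.0]]
pedal_pad []
pedal_pad [([663.0, -193.0, 52.0], 0.5)]
pedal_mid []
pedal_mid [([658.0, -195.0, 54.0], 0.59)]
```

View pics/w3.png

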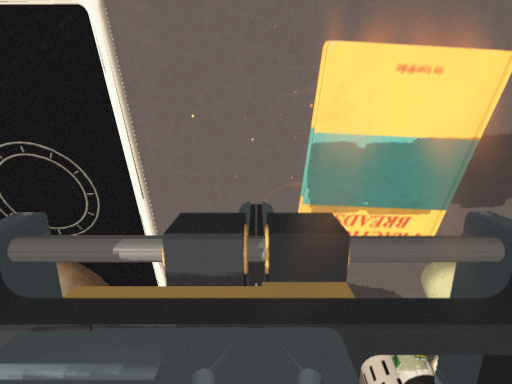

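The book (right edge ≈ -148 at the pedal) is clear, and the closed fingers are tilted 16° with the body leaning back toward the robot. Next I move over the pad and press.

```bash
python3 -m crank '1 -21.3 -0.8 14.9 0 0 0;1 -21.3 -0.8 14.9 0 0 0;1 -21.3 -0.8 14.9 0 0 0;1 -21.3 -0.8 14.9 0 0 0;1 0 0 0 0 0 0;1 1.36 0 4.8 0 0 0;1 1.36 0 4.8 0 0 0;1 1.36 0 4.8 0 0 0;1 1.36 0 4.8 0 0 0;1 0 0 0 0 0 0'
python3 - <<'E'
from h import *
st()
w=grab_frame("scene")[130:240,200:330];t=grab_frame("top")[90:200,245:375]
cv2.imwrite("pics/p1.png",np.hstack([cv2.resize(w,(390,330)),cv2.resize(t,(390,330))]))
E
```

```text
time_s: 10.52
ee_pos: [652.7, -194.8, 66.8]
ee_rot: [180.0, 16.0, 180.0]
force: [-3.8, 0.3, 7.5]
gripper_width: 0.5
gripper_force: 3.2
10.53 [ 652.7 -194.8   66.8] [180.  16. 180.] [-3.8  0.3  7.5]
```

View pics/p1.png

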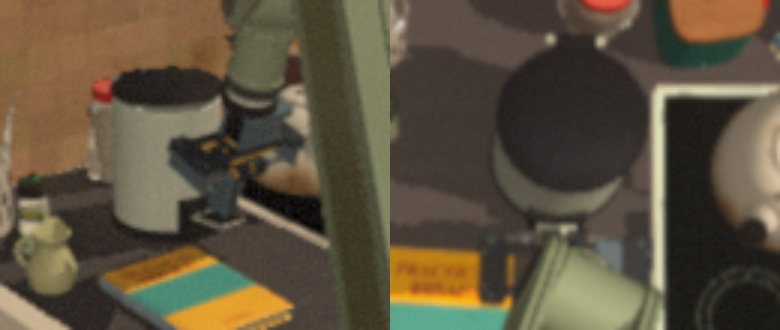

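The fingers are on the pad with about 7.5 N of contact force, and the lid is still shut. I press down.

```bash
python3 -m crank '1 1.1 0 3.85 0 0 0;1 1.1 0 3.85 0 0 0;1 1.1 0 3.85 0 0 0;1 1.1 0 3.85 0 0 0;1 1.1 0 3.85 0 0 0;1 1.1 0 3.85 0 0 0;1 1.1 0 3.85 0 0 0;1 0 0 0 0 0 0'
python3 -m crank '1 0.8 0 2.9 0 0 0;1 0.5 0 1.9 0 0 0;1 0 0 0 0 0 0'
```

```text
time_s: 11.62
ee_pos: [652.3, -194.7, 38.1]
ee_rot: [180.0, 15.9, 180.0]
force: [-3.4, 0.4, 3.3]
gripper_width: 0.3
gripper_force: 1.9
time_s: 12.0
ee_pos: [653.3, -194.7, 33.0]
ee_rot: [180.0, 16.0, 180.0]
force: [-3.0, 0.4, 3.3]
gripper_width: 0.6
gripper_force: 1.5
```

```bash
python3 -m crank '1 0.5 0 1.9 0 0 0;1 0 0 0 0 0 0'
python3 -m crank '1 0.5 0 1.9 0 0 0;1 0 0 0 0 0 0'
python3 - <<'E'
from h import *
w=grab_frame("scene")[100:240,190:330];t=grab_frame("top")[60:200,235:375]
cv2.imwrite("pics/p2.png",np.hstack([cv2.resize(w,(390,390)),cv2.resize(t,(390,390))]))
E
```

```text
time_s: 12.25
ee_pos: [653.5, -194.8, 31.3]
ee_rot: [180.0, 16.0, 180.0]
force: [-2.5, -0.8, 3.6]
gripper_width: 0.5
gripper_force: 1.9
time_s: 12.5
ee_pos: [653.6, -194.7, 30.9]
ee_rot: [-180.0, 16.1, -180.0]
force: [-6.9, 0.6, 13.2]
gripper_width: 0.3
gripper_force: 7.0
```

View pics/p2.png

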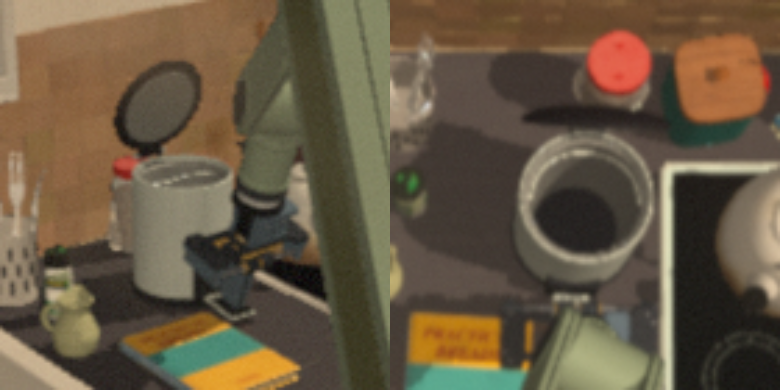

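The lid stands fully open and the force has jumped to 13 N, so the pedal is at its stop. I hold for over 3 s, then ease up.

```bash
H='1 0 0 0 0 0 0'
python3 -m crank '1 0.2 0 0.7 0 0 0;1 0 0 0 0 0 0;1 0 0 0 0 0 0;1 0 0 0 0 0 0;1 0 0 0 0 0 0;1 0 0 0 0 0 0;1 0 0 0 0 0 0;1 0 0 0 0 0 0;1 0 0 0 0 0 0;1 0 0 0 0 0 0'
python3 -m crank '1 0 0 0 0 0 0;1 0 0 0 0 0 0;1 0 0 0 0 0 0;1 0 0 0 0 0 0;1 0 0 0 0 0 0;1 0 0 0 0 0 0;1 0 0 0 0 0 0;1 0 0 0 0 0 0;1 0 0 0 0 0 0;1 0 0 0 0 0 0' | head -4
python3 -m crank '1 0 0 0 0 0 0;1 0 0 0 0 0 0;1 0 0 0 0 0 0;1 0 0 0 0 0 0;1 0 0 0 0 0 0;1 0 0 0 0 0 0;1 0 0 0 0 0 0;1 0 0 0 0 0 0' | head -4
python3 -m crank '1 -0.55 0 -1.9 0 0 0;1 -0.55 0 -1.9 0 0 0;1 -0.55 0 -1.9 0 0 0;1 -0.55 0 -1.9 0 0 0;1 -0.55 0 -1.9 0 0 0;1 -0.55 0 -1.9 0 0 0;1 -0.55 0 -1.9 0 0 0;1 -0.55 0 -1.9 0 0 0;1 -0.55 0 -1.9 0 0 0;1 -0.55 0 -1.9 0 0 0'
```

```text
time_s: 13.85
ee_pos: [653.6, -194.8, 30.8]
ee_rot: [-180.0, 16.1, -180.0]
force: [-9.6, 2.1, 15.9]
gripper_width: 0.4
gripper_force: 8.9
time_s: 15.1
ee_pos: [653.6, -194.8, 30.9]
ee_rot: [-180.0, 16.1, 180.0]
force: [-9.4, 1.5, 17.6]
time_s: 16.1
ee_pos: [653.6, -194.8, 30.9]
ee_rot: [-180.0, 16.1, -180.0]
force: [-10.1, 1.3, 16.8]
time_s: 17.35
ee_pos: [653.4, -194.7, 48.6]
ee_rot: [180.0, 16.0, 180.0]
force: [-4.1, -0.6, 4.5]
gripper_width: 0.4
gripper_force: 2.4
```

```bash
python3 -m crank '1 -0.5 0 -1.7 0 0 0;1 -0.5 0 -1.7 0 0 0;1 -0.5 0 -1.7 0 0 0;1 -0.5 0 -1.7 0 0 0;1 -0.5 0 -1.7 0 0 0;1 -0.5 0 -1.7 0 0 0;1 -0.5 0 -1.7 0 0 0;1 -0.5 0 -1.7 0 0 0;1 -0.5 0 -1.7 0 0 0;1 0 0 0 0 0 0'
python3 -m crank '1 -0.3 0 -1 0 0 0;1 -0.3 0 -1 0 0 0;1 -0.3 0 -1 0 0 0;1 -0.3 0 -1 0 0 0;1 -0.3 0 -1 0 0 0;1 -0.3 0 -1 0 0 0;1 -0.3 0 -1 0 0 0;1 0 0 0 0 0 0'
```

```text
time_s: 18.6
ee_pos: [655.0, -194.9, 65.7]
ee_rot: [-180.0, 16.2, 180.0]
force: [-3.6, 1.0, 7.4]
gripper_width: 0.4
gripper_force: 3.6
time_s: 19.6
ee_pos: [653.5, -194.8, 71.4]
ee_rot: [180.0, 16.0, 180.0]
force: [0.3, -0.0, -0.6]
gripper_width: 0.9
gripper_force: 0.0
```

Contact is gone. I retreat up and back, then check.

```bash
python3 -m crank '1 -1 0 -5 0 0 0;1 -1 0 -6 0 0 0;1 25 0 -15 0 0 0;1 25 0 -25 0 0 0;1 25 0 -25 0 0 0;1 25 0 -25 0 0 0;1 25 0 -15 0 0 0;1 0 0 0 0 0 0;1 0 0 0 0 0 0'
python3 - <<'E'
from h import *
st();r,b,im=book();print(r,b.tolist())
w=grab_frame("scene")[100:240,190:330];t=im[60:200,235:375]
cv2.imwrite("pics/p3.png",np.hstack([cv2.resize(w,(390,390)),cv2.resize(t,(390,390))]))
E
```

```text
time_s: 20.72
ee_pos: [504.3, -195.0, 149.6]
ee_rot: [-180.0, 16.1, 180.0]
force: [0.3, 0.3, 0.2]
gripper_width: 0.6
gripper_force: 0.0
20.73 [ 504.3 -195.   149.6] [-180.    16.1  180. ] [0.3 0.3 0.2]
((559.1238403320312, -67.74195861816406), (156.52914428710938, 216.27296447753906), 86.89805603027344) [[447.0, -140.0], [663.0, -152.0], [671.0, 5.0], [455.0, 16.0]]
```

View pics/p3.png

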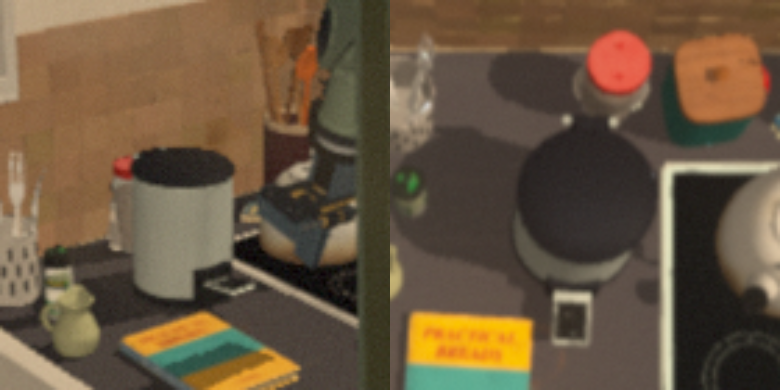

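The lid is shut, the pedal is up, the book lies flat with a clear gap left of the pedal, and the robot touches nothing.

```bash
python3 -c "
from workcell import env
print(env.job_done())"
```

```text
the job is handed in; nothing more can be done
None
```

The job is handed in (no verdict came back): the book was slid about 24 mm clear of the pedal and lies flat, the lid was held fully open for more than 3 s and eased shut gently, and I kept clear of the mug, timer, jug and spice jar.

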